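Pull the filter drier from its spring clips and put it on the scale

TASK

Pull the filter drier (the copper cylinder with tapered ends and thin stubs) up out of the two spring clips that hold it, and lay it in the V-shaped cradle on the weighing scale, centred and lying along the cradle. Set it down rather than dropping it, and leave the plain flat-ended cylinder in its own clips.

Things in the scene. Friction and masses are not known exactly. Their poses are not given: they have to be found in the camera images.
- drier: Copper cylinder 28 mm in diameter, 110 mm long, tapering at both ends to 10 mm thick stubs, 170 mm overall, 0.15 to 0.3 kg. Origin at its middle on its axis; x along the cylinder. Starts level, axis 36 mm above the table, held in two upward-opening spring clips. Grip it across its middle from above: 76 mm between the clips are free, only a base plate (top 4 mm above the table) below.
- drier_clips (a point): Middle of the drier's two C-shaped steel spring clips, on the held cylinder's axis, x along it, z up, fixed. Clips are 12 mm wide, centred 44 mm either side, 36 mm across, tops 56 mm above the table, on a 200 x 64 mm plate; 42 mm high end tabs stop the drier sliding out lengthwise. Straight up they resist with about 13 N in all, then snap open; free after 20 mm, clear to move sideways after 40.
- receiver: Plain copper cylinder with flat ends, 28 mm in diameter, 120 mm long, no taper or stubs: leave it alone. Origin at its middle on its axis; x along it. It lies in a second, identical pair of clips on its own plate.
- cradle (a point): Cradle on the pan of a grey bench scale (170 x 190 mm, fixed): two 90 degree V saddles, 10 mm thick, centred 44 mm either side of the middle; grip room between them. This point is where the middle of the drier's axis belongs: 86 mm above the table, 30 mm above the pan. V arms rise 31 mm above the pan, 48 mm across. y runs along the cradle (and the drier in it), z up.
Mind the look-alikes: they are no part of the job. Leave any blue look-alike of the drier alone.

How it is judged:
By the outcome, as a careful person would: the job done as asked, in the order asked, and still so for the second after the job is handed in, with the robot touching nothing.
It also fails if it takes over 38 s, if anything falls off the work surface, if the arm or the gripper's body presses on something with over 40 N, if the wrist force passes 120 N, or if a joint passes its speed limit or range.

ROBOT

A 6-joint arm with a two-finger parallel gripper is mounted at the origin on the work surface. World frame = base frame: x ahead of the robot, y to its left, z up, the work surface at z = 0. Lengths are in m, angles in rad, forces in N, time in s.
With the tool pointing down it reaches from about 0.3 to 0.775 m from the base axis. Payload 14.6 kg.
Tool frame: the origin (TCP) lies on the centre line of the jaws, within the pads' length; the fingertips stand 19 mm ahead of it and the grasp point (between the pads) is the TCP; z points along the fingers, y is the direction in which the jaws open and shut (so a half turn about z gives the same grasp; the last joint's range is limited). The gripper opens to 94 mm and grips with 3 to 60 N. Pads are 16 mm wide; open, the fingers measure 119 mm over their backs; the gripper's body (75 mm by 177 mm) begins 78 mm behind the grasp point.
Start: joints at [1.115, 0.3, 1.521, -0, 1.321, -0.067], TCP at [0.208, 0.509, 0.224] pointing down, gripper open.
Joint ranges: [-3.03, 3.03], [-0.79, 2.21], [0.23, 2.52], [-1.04, 4.18], [0, 3.07], [-2.55, 2.55]. Speed limits (rad/s): [2.22, 2.22, 2.57, 3.14, 3.14, 3.14].

INTERFACE

Orientations are given as [roll, pitch, yaw] about the fixed x, y, z axes, in that order (R = Rz(yaw) Ry(pitch) Rx(roll)).
In Python, from station import ctrl gives the robot as it stands. The module is installed in compiled form; this text tells all that it offers.
- The arm moves only by the shell command python3 -m creep 'ROWS' [FORCE]. ROWS is a JSON object of lists of equal length, an entry for each row: "translation": the shift along the world's x, y, z in mm, a list of three; "yaw": the turn about the world's z in rad; "gripper": the closure in counts, from 0 (fully open) to 255 (shut). A call has 1 to 5 rows; each row is the pose to reach, as a shift and turn from the pose measured when the call began; what a row does not reach only later rows make up. A row lasts 1/12 s, in which the tool goes at most 41.7 mm and 7.16 degrees, less where a joint would pass 70% of its speed; a pose out of reach is approached as far as the arm can. A call with a gripper value outside its range is refused whole. The fingers move at their own pace and stop on an object; FORCE is the grip in N (left out, the last holds). Time passes only in rows, so rows that repeat a pose let the fingers close. It gives the time, the measured TCP pose, the force and the opening at its end, in the units of the state.
- ctrl.get_obs(): the state, without advancing time (a new reading comes with each control period).
- ctrl.camera(name): name is "side" or "top"; returns a dict with "pixels" (400x640x3 uint8, red, green, blue), "depth" (400x640 float32, m along the optical axis (not along the pixel's ray), 0 where there is no reading), "fx", "fy", "cx", "cy" (pixels), "R" (3x3) and "t" (3): a world point X has camera coordinates R X + t. Camera axes: x right, y down, z forward; pixel columns grow to the right and rows downward; lengths in m; the calibration is good to about 2 mm. A picture is of the moment at which its call begins.
- ctrl.hand_in(): hands the job in, once; it reports no verdict.
The state is a dict: "time_s": time; "qpos": joint angles; "joint_vel": joint speeds; "tau": joint torques, N m; "ee_pos": TCP position; "eef_rot": TCP orientation; "force": force on the tool from outside, world axes, zero at the start; "moment": the same for the moment, N m; "grip_width": finger opening in m.
Only numpy, scipy, OpenCV 4.12 (cv2) and the standard library are available. Lean on these libraries where they do the work, as an engineer would, in place of code of your own. Each camera call takes 0.05 s, during which the arm holds its last target. There are 200 camera calls.

## Working session

There is one attempt and no reset: what is moved stays moved. The work goes in short steps, Python scripts to look and compute and a shell command to move; the robot and the scene stay as the last step left them, time stands still between calls to the robot, and variables do not carry over. Pictures are saved under pics/ and viewed, about 8 in all and at most 12, crops included, and the job is handed in when it is done.

```bash
mkdir -p pics
cat > h.py <<'E'
import numpy as np, cv2
from station import ctrl
def cam(n):
    c=ctrl.camera(n); c['R']=np.array(c['R']); c['t']=np.array(c['t']); return c
def save(c,f): cv2.imwrite('pics/'+f,cv2.cvtColor(c['pixels'],cv2.COLOR_RGB2BGR))
def pts(c):
    v,u=np.mgrid[:400,:640]; d=c['depth']
    P=np.stack([(u-c['cx'])/c['fx']*d,(v-c['cy'])/c['fy']*d,d],-1)
    return (P-c['t'])@c['R']
def ray(c,u,v,z):
    o=-c['R'].T@c['t']; r=c['R'].T@np.array([(u-c['cx'])/c['fx'],(v-c['cy'])/c['fy'],1]); return o+r*(z-o[2])/r[2]
E
python3 - <<'E'
from h import *
for n in('top','side'):
    c=cam(n); save(c,n+'0.png'); np.savez('/tmp/'+n+'0.npz',**c); print(n,-c['R'].T@c['t'])
o=ctrl.get_obs(); print(o)
E
```

```text
top [0.33459223 0.06032717 1.05909969]
side [ 0.11865307 -0.7255897   0.76910531]
{'time_s': 0.1, 'qpos': array([ 1.11540716e+00,  3.00403980e-01,  1.52150025e+00, -1.07924142e-05,
        1.32067241e+00, -6.66017137e-02]), 'joint_vel': array([-0.00069185, -0.00090208, -0.00256507, -0.00060605,  0.00078967,
        0.00164359]), 'tau': array([ 1.28179818e-04, -5.32649016e+01, -3.53278184e+01,  7.08956318e-02,
        2.36040872e-02, -6.94673690e-05]), 'ee_pos': array([0.20840357, 0.50876873, 0.22395732]), 'eef_rot': array([-3.14061015e+00, -5.50560892e-05,  2.75280785e+00]), 'force': array([ 0.07031068, -0.37833136, -0.29487561]), 'moment': array([ 0.04475136, -0.0283655 , -0.03633528]), 'grip_width': 0.09399472221745171}
```

View pics/top0.png

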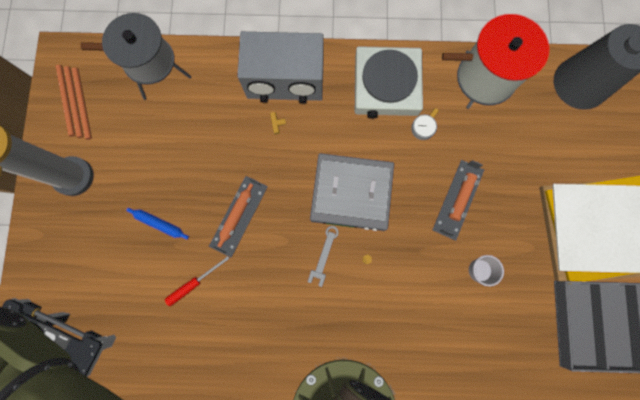

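View pics/side0.png

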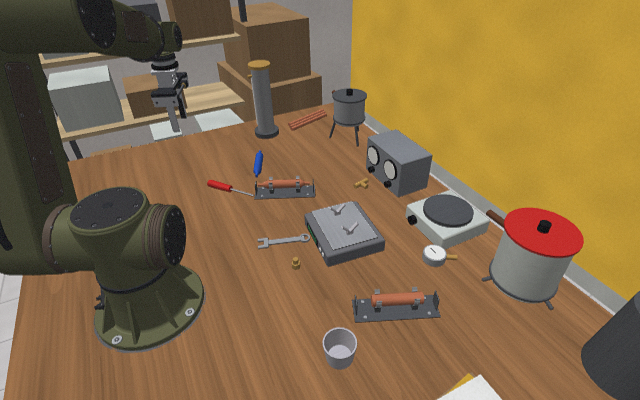

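The top view shows two copper parts in clips, at about (237,215) and (463,197). The scale is at (353,190), with two saddle arms at (335,185) and (373,190). The blue look-alike is at (157,222).

Run:
```python
from h import *
c=dict(np.load('/tmp/top0.npz')); s=dict(np.load('/tmp/side0.npz'))
def z(c,x0,y0,x1,y1): return cv2.resize(cv2.cvtColor(c['pixels'][y0:y1,x0:x1],cv2.COLOR_RGB2BGR),(390,290),interpolation=cv2.INTER_CUBIC)
cv2.imwrite('pics/z0.png',np.vstack([np.hstack([z(c,190,170,290,244),z(c,413,150,513,224)]),np.hstack([z(c,303,150,403,224),z(s,245,160,345,234)])]))
hsv=cv2.cvtColor(c['pixels'],cv2.COLOR_RGB2HSV)
P=pts(c)
for n,(x0,y0,x1,y1) in dict(L=(205,172,272,260),R=(430,155,490,245)).items():
    h=hsv[y0:y1,x0:x1]; m=((h[...,0]<12)&(h[...,1]>110)&(h[...,2]>110)&(P[y0:y1,x0:x1,2]>.02)).astype(np.uint8)
    k,l,st,ce=cv2.connectedComponentsWithStats(m)
    m=(l>0)&(st[l,4]>5)
    v,u=np.nonzero(m); u=u+x0;v=v+y0
    W=np.array([ray(c,a,b,.036) for a,b in zip(u,v)])
    r=cv2.minAreaRect((W[:,:2]*1000).astype(np.float32)); print(n,m.sum(),r)
    b=cv2.boxPoints(r); e=[b[1]-b[0],b[2]-b[1]]; a=max(e,key=np.linalg.norm); print('yaw',np.arctan2(a[1],a[0]),'z',np.percentile(P[v,u,2],[10,50,90]))
    for q in np.linspace(-1,1,0): pass
    ax=a/np.linalg.norm(a); d=(W[:,:2]*1000-r[0]); t=d@ax; w=d@np.array([-ax[1],ax[0]])
    for lo in range(-90,90,10):
        k=(t>=lo)&(t<lo+10)
        if k.any(): print(lo,k.sum(),w[k].min().round(),w[k].max().round(),end=' | ')
    print()
# cradle
R=P[148:235,305:400]; zz=R[...,2]
m=((zz>.066)&(zz<.1)).astype(np.uint8); k,l,st,ce=cv2.connectedComponentsWithStats(m)
for i in range(1,k):
    if st[i,4]>8: print('sad',st[i],R[l==i].mean(0),R[l==i].min(0),R[l==i].max(0))
m=((zz>.045)&(zz<.065)); r=cv2.minAreaRect((R[m][:,:2]*1000).astype(np.float32)); print('pan',r,np.median(zz[m]))
```

```text
L 593 ((458.61151123046875, 274.3875732421875), (26.385570526123047, 169.4956817626953), 65.70498657226562)
yaw -0.42402792 z [0.04017429 0.04644602 0.04989546]
-90 7 -3.0 3.0 | -80 15 -5.0 4.0 | -70 29 -10.0 8.0 | -60 41 -12.0 13.0 | -50 37 -10.0 12.0 | -40 39 -12.0 13.0 | -30 43 -13.0 12.0 | -20 47 -13.0 12.0 | -10 44 -13.0 13.0 | 0 43 -13.0 13.0 | 10 45 -13.0 13.0 | 20 46 -12.0 13.0 | 30 41 -12.0 12.0 | 40 33 -8.0 11.0 | 50 36 -12.0 13.0 | 60 24 -10.0 9.0 | 70 15 -5.0 4.0 | 80 8 -5.0 3.0 | 
R 511 ((518.17236328125, -283.17303466796875), (26.881519317626953, 125.16314697265625), 66.97223663330078)
yaw -0.40191004 z [0.04205133 0.04759127 0.05085354]
-70 10 -8.0 11.0 | -60 44 -13.0 13.0 | -50 32 -11.0 8.0 | -40 38 -12.0 12.0 | -30 46 -13.0 13.0 | -20 45 -13.0 13.0 | -10 44 -13.0 13.0 | 0 44 -13.0 13.0 | 10 44 -13.0 13.0 | 20 43 -13.0 13.0 | 30 42 -13.0 13.0 | 40 30 -12.0 7.0 | 50 40 -13.0 12.0 | 60 9 -11.0 8.0 | 
sad [27 28  7 20 82] [0.52929147 0.03316643 0.07765283] [0.50495741 0.0266754  0.06636091] [0.55081925 0.04003571 0.08700984]
sad [65 32  6 21 81] [ 0.52186532 -0.05447716  0.07822908] [ 0.49523858 -0.06079141  0.06626028] [ 0.54352458 -0.04885332  0.08997493]
pan ((523.3916625976562, -10.901290893554688), (187.68638610839844, 167.96339416503906), 84.25285339355469) 0.054966029789637376
```

View pics/z0.png

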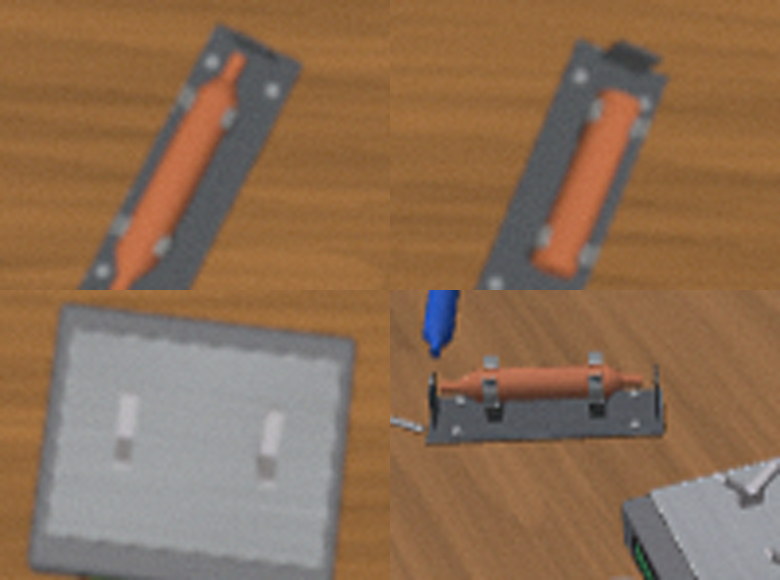

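The left part has stubs and is 170 mm long, so it is the drier: centre (0.459, 0.274), axis yaw -0.424. The right part is flat-ended and 125 mm long, so it is the receiver. The saddles are 88 mm apart as specified, and the cradle middle is about (0.525, -0.011) with axis at 1.48. Next I move above the drier.

```bash
python3 -m creep '{"translation":[[28,-26,0],[56,-52,0],[84,-78,0],[112,-104,0],[140,-130,0]],"yaw":[0,0,-0.01,-0.02,-0.035],"gripper":[0,0,0,0,0]}' 30
python3 -m creep '{"translation":[[28,-26,0],[56,-52,0],[84,-78,-10],[105,-98,-20],[110,-104,-30]],"yaw":[0,0,0,0,0],"gripper":[0,0,0,0,0]}'
```

```text
time_s: 0.52
ee_pos: [0.3493, 0.3773, 0.2238]
eef_rot: [-3.14, -0.0, 2.718]
force: [0.6, 0.9, 0.4]
grip_width: 0.0942
time_s: 0.93
ee_pos: [0.4616, 0.2705, 0.193]
eef_rot: [-3.14, 0.0, 2.715]
force: [0.3, 0.2, -0.5]
grip_width: 0.0939
```

```bash
python3 -m creep '{"translation":[[-3,4,-25],[-3,4,-50],[-3,4,-75],[-3,4,-100],[-3,4,-100]],"yaw":[0,0,0,0,0],"gripper":[0,0,0,0,0]}'
python3 - <<'E'
from h import *
c=cam('side'); t=cam('top')
i=np.hstack([cv2.resize(c['pixels'][100:260,180:380],(400,320)),cv2.resize(t['pixels'][140:300,150:350],(400,320))])
cv2.imwrite('pics/g1.png',i[...,::-1])
P=pts(c)[150:210,245:325]; h=cv2.cvtColor(c['pixels'],cv2.COLOR_RGB2HSV)[150:210,245:325]
m=(h[...,0]<12)&(h[...,1]>110)&(P[...,2]>.02)&(P[...,2]<.06)
Q=P[m]; print(len(Q),Q.mean(0),Q.max(0))
E
```

```text
time_s: 1.35
ee_pos: [0.4561, 0.2738, 0.0885]
eef_rot: [-3.134, -0.005, 2.715]
force: [-0.2, 0.2, -0.9]
grip_width: 0.0944
238 [0.45482299 0.26663386 0.0411915 ] [0.53344585 0.31038376 0.05056592]
```

View pics/g1.png

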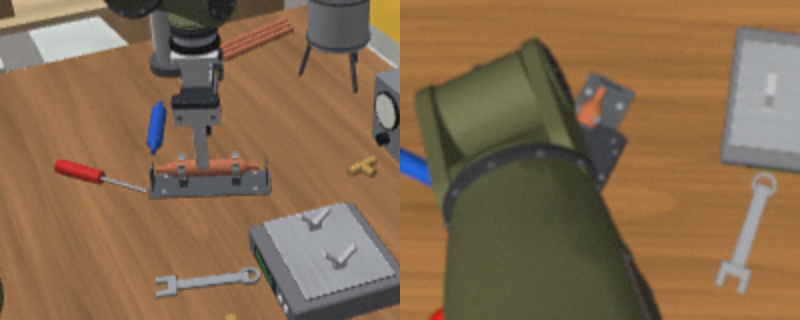

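The fingers straddle the drier's middle, between the clips at crop (182,168) and (236,168). I descend and grip.

```bash
python3 -m creep '{"translation":[[2,0,-15],[2,0,-30],[2,0,-45],[2,0,-51],[2,0,-51]],"yaw":[0,0,0,0,0],"gripper":[0,0,0,0,0]}'
python3 -m creep '{"translation":[[0,0,0],[0,0,0],[0,0,0],[0,0,0],[0,0,0]],"yaw":[0,0,0,0,0],"gripper":[100,150,200,255,255]}' 40
python3 -m creep '{"translation":[[0,0,0],[0,0,0],[0,0,0],[0,0,0],[0,0,0]],"yaw":[0,0,0,0,0],"gripper":[255,255,255,255,255]}'
```

```text
time_s: 1.87
ee_pos: [0.4601, 0.275, 0.0424]
eef_rot: [-3.139, -0.001, 2.715]
force: [-0.4, -0.3, -0.8]
grip_width: 0.0937
time_s: 2.28
ee_pos: [0.4603, 0.2751, 0.0428]
eef_rot: [-3.139, -0.001, 2.715]
force: [0.1, 0.6, 0.0]
grip_width: 0.064
time_s: 2.7
ee_pos: [0.4603, 0.275, 0.0428]
eef_rot: [-3.139, -0.001, 2.715]
force: [-1.0, -1.6, 0.7]
grip_width: 0.0305
```

The TCP is still 6 mm too high, so I open slightly and lower before gripping.

```bash
python3 -m creep '{"translation":[[0,0,0],[-1,0,-3],[-1,0,-7],[-1,0,-7],[-1,0,-7]],"yaw":[0,0,0,0,0],"gripper":[140,140,140,140,140]}'
python3 -m creep '{"translation":[[0,0,0],[0,0,0],[0,0,0],[0,0,0],[0,0,0]],"yaw":[0,0,0,0,0],"gripper":[255,255,255,255,255]}' 45
python3 -m creep '{"translation":[[0,0,0],[0,0,0],[0,0,0],[0,0,0],[0,0,0]],"yaw":[0,0,0,0,0],"gripper":[255,255,255,255,255]}'
```

```text
time_s: 3.12
ee_pos: [0.4591, 0.275, 0.0355]
eef_rot: [-3.139, -0.001, 2.715]
force: [-0.1, 0.3, 0.7]
grip_width: 0.0422
time_s: 3.53
ee_pos: [0.4589, 0.2746, 0.0355]
eef_rot: [-3.138, -0.001, 2.715]
force: [-1.8, -5.3, 3.8]
grip_width: 0.0269
time_s: 3.95
ee_pos: [0.4588, 0.2744, 0.0355]
eef_rot: [-3.137, -0.001, 2.715]
force: [-2.6, -4.7, 3.8]
grip_width: 0.0273
```

```bash
python3 -m creep '{"translation":[[0,0,4],[0,0,8],[0,0,12],[0,0,16],[0,0,20]],"yaw":[0,0,0,0,0],"gripper":[255,255,255,255,255]}'
python3 -m creep '{"translation":[[0,0,6],[0,0,12],[0,0,18],[0,0,26],[0,0,34]],"yaw":[0,0,0,0,0],"gripper":[255,255,255,255,255]}'
python3 -m creep '{"translation":[[0,0,15],[0,0,35],[0,0,60],[0,0,85],[0,0,85]],"yaw":[0,0,0,0,0],"gripper":[255,255,255,255,255]}'
python3 - <<'E'
from h import *
c=cam('side'); t=cam('top')
i=np.hstack([cv2.resize(c['pixels'][100:260,180:380],(400,320)),cv2.resize(t['pixels'][140:300,150:350],(400,320))])
cv2.imwrite('pics/g2.png',i[...,::-1])
E
```

```text
time_s: 4.37
ee_pos: [0.4592, 0.2746, 0.0565]
eef_rot: [-3.138, -0.001, 2.715]
force: [-1.4, -2.7, -1.2]
grip_width: 0.0268
time_s: 4.78
ee_pos: [0.4593, 0.2747, 0.0915]
eef_rot: [-3.138, -0.0, 2.715]
force: [0.8, 0.4, -1.5]
grip_width: 0.0268
time_s: 5.2
ee_pos: [0.4608, 0.2756, 0.1819]
eef_rot: [3.139, 0.004, 2.715]
force: [1.5, 0.2, -0.9]
grip_width: 0.0272
```

View pics/g2.png

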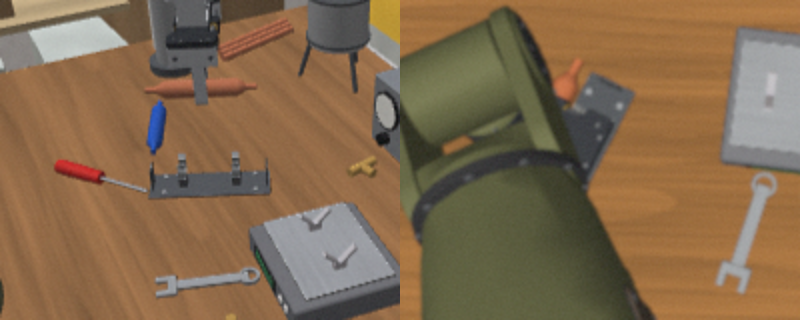

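The drier is out of the clips, level and held at its middle. I carry it to the cradle.

```bash
python3 -m creep '{"translation":[[6,-26,0],[12,-52,0],[18,-78,0],[24,-104,0],[30,-130,0]],"yaw":[-0.11,-0.22,-0.33,-0.44,-0.55],"gripper":[255,255,255,255,255]}'
python3 -m creep '{"translation":[[6,-26,0],[12,-52,0],[18,-78,0],[24,-104,0],[30,-130,0]],"yaw":[-0.11,-0.22,-0.33,-0.44,-0.55],"gripper":[255,255,255,255,255]}'
```

```text
time_s: 5.72
ee_pos: [0.489, 0.1435, 0.1761]
eef_rot: [-3.138, -0.0, 2.16]
force: [0.4, 0.9, -2.0]
grip_width: 0.0271
time_s: 6.13
ee_pos: [0.5185, 0.0122, 0.1748]
eef_rot: [-3.136, -0.0, 1.605]
force: [0.5, 0.3, -1.2]
grip_width: 0.0269
```

```bash
python3 -m creep '{"translation":[[3,-12,0],[6,-23,0],[6,-23,-15],[6,-23,-30],[6,-23,-30]],"yaw":[-0.06,-0.125,-0.125,-0.125,-0.125],"gripper":[255,255,255,255,255]}'
python3 - <<'E'
from h import *
c=cam('side'); P=pts(c); print(ctrl.get_obs()['ee_pos'],ctrl.get_obs()['eef_rot'])
save(c,'s2.png')
i=cv2.resize(c['pixels'][120:290,240:440],(800,600) and (700,595)); cv2.imwrite('pics/g3.png',i[...,::-1])
h=cv2.cvtColor(c['pixels'],cv2.COLOR_RGB2HSV)
m=(h[...,0]<12)&(h[...,1]>110)&(P[...,2]>.1)&(P[...,2]<.2)&(abs(P[...,0]-.525)<.12)&(abs(P[...,1])<.15)
Q=P[m]; q=Q-Q.mean(0); u,s,vt=np.linalg.svd(q,full_matrices=False); a=vt[0]*np.sign(vt[0][1]); t=q@a
print(len(Q),Q.mean(0),a,np.arctan2(a[1],a[0]),'tilt',a[2],'mid',Q.mean(0)+a*(t.min()+t.max())/2,t.max()-t.min())
E
```

```text
time_s: 6.55
ee_pos: [0.5228, -0.0109, 0.1411]
eef_rot: [-3.13, -0.0, 1.479]
force: [-0.0, 0.5, -2.9]
grip_width: 0.0269
[ 0.52339964 -0.01080663  0.14282665] [-3.13147874e+00 -2.35540493e-04  1.47938196e+00]
274 [ 0.51573731 -0.0362704   0.14914046] [0.0921284  0.99568006 0.01155714] 1.4785309189941411 tilt 0.011557136227603279 mid [ 0.51809625 -0.01077608  0.14943638] 0.16884065354693645
```

View pics/g3.png

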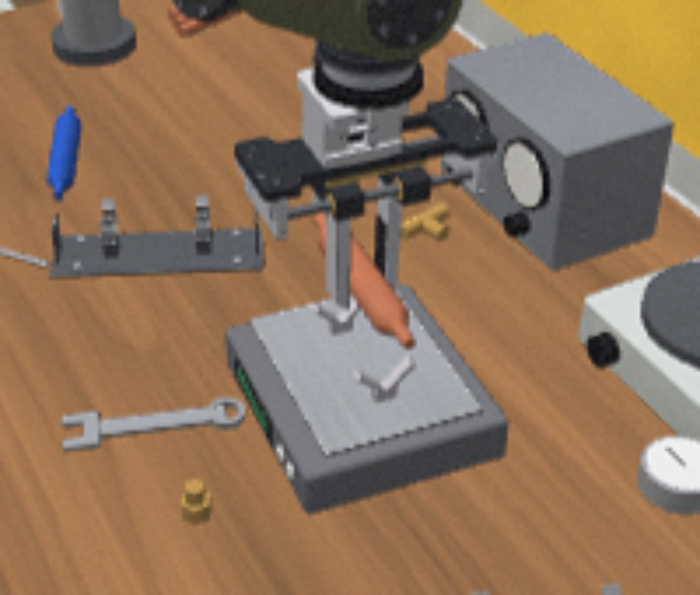

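The drier hangs aligned above the cradle: its middle is at y = -0.0108 against the cradle's -0.0107, with yaw 1.479 for both. I lower it slowly.

```bash
python3 -m creep '{"translation":[[1,0,-10],[1,0,-20],[1,0,-30],[1,0,-38],[1,0,-42]],"yaw":[0,0,0,0,0],"gripper":[255,255,255,255,255]}'
python3 -m creep '{"translation":[[0,0,-3],[0,0,-6],[0,0,-8],[0,0,-8],[0,0,-8]],"yaw":[0,0,0,0,0],"gripper":[255,255,255,255,255]}'
```

```text
time_s: 7.02
ee_pos: [0.5239, -0.0107, 0.0993]
eef_rot: [-3.13, -0.0, 1.48]
force: [0.5, -0.4, -2.0]
grip_width: 0.0269
time_s: 7.43
ee_pos: [0.524, -0.0107, 0.0915]
eef_rot: [-3.13, -0.0, 1.48]
force: [0.4, -0.6, -1.1]
grip_width: 0.0267
```

```bash
python3 -m creep '{"translation":[[0,0,-1],[0,0,-2],[0,0,-3],[0,0,-4],[0,0,-4]],"yaw":[0,0,0,0,0],"gripper":[255,255,255,255,255]}'
python3 -m creep '{"translation":[[0,0,-0.5],[0,0,-1],[0,0,-1.5],[0,0,-1.5],[0,0,-1.5]],"yaw":[0,0,0,0,0],"gripper":[255,255,255,255,255]}'
```

```text
time_s: 7.85
ee_pos: [0.5239, -0.0107, 0.0873]
eef_rot: [-3.13, -0.0, 1.479]
force: [0.5, -0.1, -1.9]
grip_width: 0.0272
time_s: 8.27
ee_pos: [0.524, -0.0107, 0.0859]
eef_rot: [-3.13, -0.0, 1.479]
force: [0.7, 0.2, -0.7]
grip_width: 0.0268
```

```bash
python3 -m creep '{"translation":[[0,0,-0.5],[0,0,-1],[0,0,-1]],"yaw":[0,0,0],"gripper":[255,255,255]}'
python3 - <<'E'
from h import *
c=cam('side')
i=cv2.resize(c['pixels'][180:270,300:400],(600,540),interpolation=cv2.INTER_CUBIC); cv2.imwrite('pics/g4.png',i[...,::-1])
print(ctrl.get_obs()['force'])
E
```

```text
time_s: 8.52
ee_pos: [0.5242, -0.0107, 0.0855]
eef_rot: [-3.131, -0.0, 1.479]
force: [-3.3, 1.0, 6.9]
grip_width: 0.027
[-3.14288301  1.13970464  7.30354091]
```

View pics/g4.png

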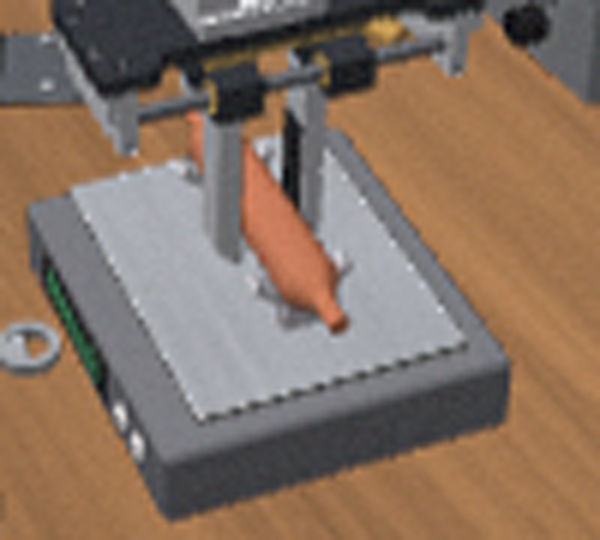

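The drier sits in both V saddles. Contact is 7 N upward at z = 0.0855, which is the expected height. I release gently, opening in steps, then rise.

```bash
python3 -m creep '{"translation":[[0,0,0],[0,0,0],[0,0,0],[0,0,0],[0,0,0]],"yaw":[0,0,0,0,0],"gripper":[175,165,155,145,130]}' 10
python3 -m creep '{"translation":[[0,0,0],[0,0,0],[0,0,0],[0,0,0],[0,0,0]],"yaw":[0,0,0,0,0],"gripper":[100,70,50,50,50]}'
python3 -m creep '{"translation":[[0,0,10],[0,0,25],[0,0,45],[0,0,70],[0,0,100]],"yaw":[0,0,0,0,0],"gripper":[50,50,50,50,50]}'
python3 -m creep '{"translation":[[0,25,20],[0,60,20],[-10,100,20],[-20,140,20],[-30,180,20]],"yaw":[0,0,0,0,0],"gripper":[50,50,50,50,50]}'
python3 -m creep '{"translation":[[-20,35,0],[-40,70,0],[-60,105,0],[-60,105,0],[-60,105,0]],"yaw":[0,0,0,0,0],"gripper":[50,50,50,50,50]}'
python3 - <<'E'
from h import *
s=cam('side'); c=cam('top')
z=lambda i:cv2.resize(i,(390,290),interpolation=cv2.INTER_CUBIC)
cv2.imwrite('pics/g5.png',np.hstack([z(c['pixels'][150:239,293:413]),z(s['pixels'][150:284,260:440])])[...,::-1])
h=cv2.cvtColor(c['pixels'],cv2.COLOR_RGB2HSV); P=pts(c)
m=(h[...,0]<12)&(h[...,1]>110)&(P[...,2]>.07)&(P[...,2]<.12)
m[:,:300]=0;m[:,410:]=0
v,u=np.nonzero(m); W=np.array([ray(c,a,b,.086)[:2]*1000 for a,b in zip(u,v)],np.float32)
print(len(v),cv2.minAreaRect(W),np.percentile(P[v,u,2],[50,95]))
E
```

```text
time_s: 8.98
ee_pos: [0.5242, -0.0106, 0.0854]
eef_rot: [-3.131, -0.0, 1.479]
force: [-0.2, -0.0, -0.5]
grip_width: 0.044
time_s: 9.4
ee_pos: [0.5241, -0.0106, 0.0854]
eef_rot: [-3.13, -0.0, 1.479]
force: [0.1, 0.1, 0.4]
grip_width: 0.0741
time_s: 9.82
ee_pos: [0.5236, -0.0106, 0.1864]
eef_rot: [-3.129, -0.0, 1.479]
force: [-0.2, -0.1, 0.1]
grip_width: 0.0754
time_s: 10.23
ee_pos: [0.4928, 0.171, 0.2074]
eef_rot: [-3.13, -0.001, 1.479]
force: [0.8, -0.0, -0.3]
grip_width: 0.0755
time_s: 10.65
ee_pos: [0.4319, 0.2774, 0.2082]
eef_rot: [-3.13, -0.001, 1.482]
force: [0.7, -0.6, -0.1]
grip_width: 0.0757
611 ((524.2576904296875, -9.828224182128906), (167.90281677246094, 25.46064567565918), 84.01234436035156) [0.0967372  0.10091147]
```

View pics/g5.png

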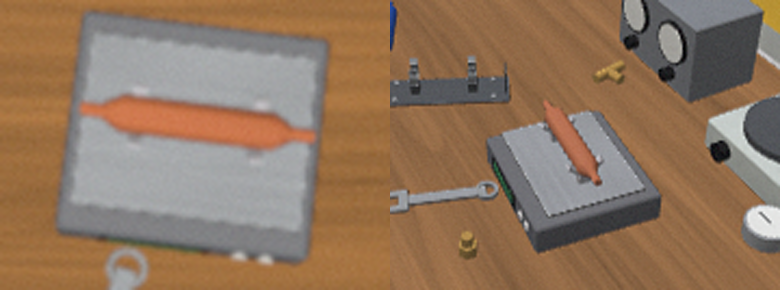

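The drier rests in both saddles, along the cradle and within about 1 mm of centre: (524.3, -9.8) mm against (524.5, -10.7). Its top is at 0.100 m, as expected, and the arm is clear.

```bash
python3 -c "
from station import ctrl
print(ctrl.hand_in())"
```

```text
the job is handed in; nothing more can be done
None
```

I pulled the drier straight up out of its clips and carried it level to the scale. I lowered it into the cradle until about 7 N of contact showed, released it gently and moved the arm clear. I handed the job in at about 10.8 s of the 38 s allowed.

The final pictures show the drier lying in both V saddles. Its centre is within about 1 mm of the cradle's middle and it is aligned to about 1° with the cradle. Its top is at 0.100 m, which matches an axis height of 86 mm. The robot never went near the receiver or the blue look-alike. I did not take a closing picture of the receiver.

One check disagreed. The first descent stopped about 6 mm above the commanded grasp height, so I reopened the jaws slightly, lowered further and gripped at 35.5 mm.

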